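# Ratchet the marking head up for the waiting carton and slide it in

## Task

Make the marking stand ready for the carton that waits in front of it: lift the marking head by its bar and let it down onto its pawl at the lowest notch that lets this carton pass underneath, and no higher. Then push the carton along the worktop, between the fences and under the head, until its end is up against the back stop. Leave the other carton where it is.

Things in the scene. Friction and masses are not known exactly. Their poses are not given: they have to be found in the camera images.
- stand: Fixed marking stand. Origin on the worktop (z = 0) at the middle of the back stop's front face; x along the lane, away from its mouth, y left, z up. Behind the stop (x 30 to 60 mm) stands a steel column 36 mm wide, 284 mm high, with six ratchet teeth 16 mm apart on its front.
- lane_mouth (a point): Point on the worktop in the middle of the lane's mouth, 95 mm in front of the back stop. Stop and side fences are aluminium bars 13 mm high; the fences stand 96 mm apart (inner faces, 48 mm either side of the middle) to 60 mm before the stop, then flare to about 132 mm at the mouth. The lifting bar overhangs the lane: lean a tall gripper back while pushing.
- head (a joint): Height of the grey marking head, m, growing upward. Gap from worktop to its underside = 16 mm + this. Resting on a ledge it reads 0, 0.016, 0.032, 0.048, 0.064 or 0.080; starts at 0, the lowest. Weighs 0.6 kg; let go, it drops to the caught ledge. A ledge is caught once the head is lifted 1 mm past its value, and the next one 16 mm further on: lift 4 to 11 mm past, then let down.
- head_underside (a point): Middle of the part of the head's underside that overhangs the lane, 25 mm in front of the back stop; moves with the head. The head block is 64 mm wide, 46 mm high, and reaches 50 mm in front of the stop. The carriage's aluminium cheeks above and behind it reach 155 mm above the underside and 9 mm in front of the stop.
- pawl (a joint): Spring pawl between the carriage's cheeks, on a pin above the head: 0 with its tip fully in against the column, up to 0.6 rad swung out (about 0.2 while passing a tooth). A caught ledge holds; to free it, raise the head a little and push the upright thumb tab above the pin away from the robot.
- lift_bar (a point): Middle of the front run of the lifting bar: a level U-shaped loop of round steel bar, 12 mm thick, 85 mm above the head's underside, moving with the head. Front run across the lane 90 mm before the back stop, 130 mm straight; two side runs parallel to the lane at y = +-75 mm of the stand, from 80 mm before to 14 mm behind the stop. Push any run up from below with tilted fingers, or pinch it from above.
- box_kraft: Brown closed carton, 70 x 118 x 42 mm high, 0.12 kg, loose; origin at the centre of its underside, y along the 118 mm side, z up. The 118 mm side lies roughly along the lane. Either this or the purple carton waits before the lane's mouth (centre about 175 mm in front of the stop); the other stands about 200 mm to its left.
- box_purple: Purple closed carton, 85 x 128 x 52 mm high, 0.22 kg, loose; origin at the centre of its underside, y along the 128 mm side, z up. The 128 mm side lies roughly along the lane. It waits before the lane's mouth or stands to the left, as said of the brown carton.

How it is judged:
By the outcome, as a careful person would: the job done as asked, in the order asked, and still so for the second after the job is handed in, with the robot touching nothing.
It also fails if it takes over 64 s, if anything falls off the work surface, if the arm or the gripper's body presses on something with over 40 N, if the wrist force passes 120 N, or if a joint passes its speed limit or range.

## Robot

A 7-joint arm with a two-finger parallel gripper is mounted at the origin on a cart in front of the work surface, level with it; the furniture and walls round the work are solid. World frame = base frame: x ahead of the robot, y to its left, z up, the work surface at z = 0. Lengths are in m, angles in rad, forces in N, time in s.
With the tool pointing down it reaches from about 0.425 to 0.875 m from the base axis. Payload 9.9 kg.
Tool frame: the origin (TCP) lies at the very end of the fingers, on their centre line; the grasp point (between the pads) lies 19 mm behind it; z points along the fingers, y is the direction in which the jaws open and shut (so a half turn about z gives the same grasp; the last joint's range is limited). The gripper opens to 85 mm and grips with 20 to 120 N. Pads are 22 mm wide; open, the fingers measure 114 mm over their backs; the gripper's body (76 mm by 85 mm) begins 54 mm behind the grasp point. The pads swing forward as they close: fully open they stand 13 mm farther back than shut.
Start: joints at [1.206, 0.576, 0.025, 1.437, -0.015, 1.129, -0.057], TCP at [0.187, -0.649, 0.231] pointing down, gripper open.
Joint ranges: [-2.76, 2.76], [-0.34, 2.15], [-1.52, 1.57], [0.19, 2.46], [-1.09, 4.23], [0.17, 1.99], [-2.82, 2.82]. Speed limits (rad/s): [2.22, 2.22, 3.01, 3.01, 3.14, 3.14, 3.14].

## Interface

Orientations are given as a unit quaternion [w, x, y, z].
In Python, from plant import monitor, eyes, order gives the robot as it stands.
- The arm moves only by the tool drive_tool, never from a script. Its argument "steps" is one flat list of numbers, 7 for each row, row after row: the opening, from -1 (shut) to 1 (fully open), then the shift along the tool's x, y, z in cm, then the turn, a rotation vector about the tool's x, y, z in rad. A call has exactly 8 rows; each row is the pose to reach, as a shift and turn from the pose commanded when the call began, along the tool's axes at that moment; what a row does not reach only later rows make up. A row lasts 1/12 s, in which the tool goes at most 41.7 mm and 7.16 degrees, less where a joint would pass 70% of its speed; a pose out of reach is approached as far as the arm can. A call with a gripper value outside its range is refused whole. The fingers move at their own pace and stop on an object; "squeeze" is the grip in N (left out, the last holds). Time passes only in rows, so rows that repeat a pose let the fingers close, or fill a call up. It gives the time, the measured TCP pose, the force and the opening at its end, in the units of the state.
- monitor.get_obs(): the state, without advancing time (a new reading comes with each control period).
- eyes.read_camera(name): name is "scene" or "top" or "wrist"; returns a dict with "color" (420x560x3 uint8, red, green, blue), "intrinsics" (3x3 intrinsics, pixels), "view" (4x4, takes a point from world to camera coordinates); the wrist camera has in their place "T_tool_cam" (4x4, takes a point from camera to tool coordinates, whose origin is the TCP and whose axes are the flange's). Camera axes: x right, y down, z forward; pixel columns grow to the right and rows downward; lengths in m; the calibration is good to about 2 mm. A picture is of the moment at which its call begins: read the wrist's pose just before it. There is no depth.
- order.job_done(): hands the job in, once; it reports no verdict.
The state is a dict: "time_s": time; "joint_pos": joint angles; "joint_velocities": joint speeds; "joint_efforts": joint torques, N m; "ee_pos": TCP position; "tcp_rot": TCP orientation; "contact_force": force on the tool from outside, world axes, zero at the start; "wrist_torque": the same for the moment, N m; "gripper_width": opening from 0.0 (shut) to 1.0 (fully open).
Only numpy, scipy, OpenCV 4.12 (cv2) and the standard library are available. Lean on these libraries where they do the work, as an engineer would, in place of code of your own. Each camera call takes 0.05 s, during which the arm holds its last target. There are 200 camera calls.

## Working session

There is one attempt and no reset: what is moved stays moved. The work goes in short steps, Python scripts to look and compute and a tool call to move; the robot and the scene stay as the last step left them, time stands still between calls to the robot, and variables do not carry over. Pictures are saved under pics/ and viewed, about 8 in all and at most 12, crops included, and the job is handed in when it is done.

Besides the shell and the picture viewer there is one more tool, called after "Call:" as name(argument=value, ...) on one line, values as JSON. drive_tool: Moves the arm, as the interface text tells. Its arguments: {"type":"object","properties":{"steps":{"type":"array"},"squeeze":{"type":"number"}},"required":["steps"]}

```bash
ls; mkdir -p pics
python3 - <<'E'
from plant import monitor, eyes, order
import cv2,numpy as np
o=monitor.get_obs()
for k,v in o.items(): print(k,np.round(v,4))
ims=[]
for n in ("scene","top"):
    r=eyes.read_camera(n); cv2.imwrite(f"pics/{n}0.png",r["color"][:,:,::-1]); print(n,np.round(r["intrinsics"],1).tolist(),np.round(r["view"],4).tolist())
E
```

```text
pics
time_s 0.0
joint_pos [ 1.2062  0.5766  0.0248  1.4379 -0.015   1.129  -0.0565]
joint_velocities [ 0.0005 -0.0034 -0.0019  0.0009 -0.0013 -0.     -0.    ]
joint_efforts [ 1.0000e-04 -7.6577e+01  2.2504e+00 -2.8597e+01  1.5400e-02  1.2700e-02
  0.0000e+00]
ee_pos [ 0.1869 -0.6481  0.2304]
tcp_rot [-8.000e-04  9.902e-01  1.400e-01 -2.000e-04]
contact_force [ 0.2718 -0.1246 -0.8842]
wrist_torque [ 0.0019 -0.0006  0.014 ]
gripper_width 0.9987
scene [[413.1, 0.0, 275.6], [0.0, 413.1, 217.2], [0.0, 0.0, 1.0]] [[0.5303, -0.8478, -0.0033, -0.4601], [-0.5116, -0.3169, -0.7987, 0.3278], [0.676, 0.4253, -0.6017, 0.5836], [0.0, 0.0, 0.0, 1.0]]
top [[476.2, 0.0, 288.2], [0.0, 476.2, 205.8], [0.0, 0.0, 1.0]] [[0.0647, -0.9979, -0.0037, -0.2075], [-0.9739, -0.0623, -0.2181, 0.5807], [0.2174, 0.0177, -0.9759, 0.8351], [0.0, 0.0, 0.0, 1.0]]
```

View pics/scene0.png

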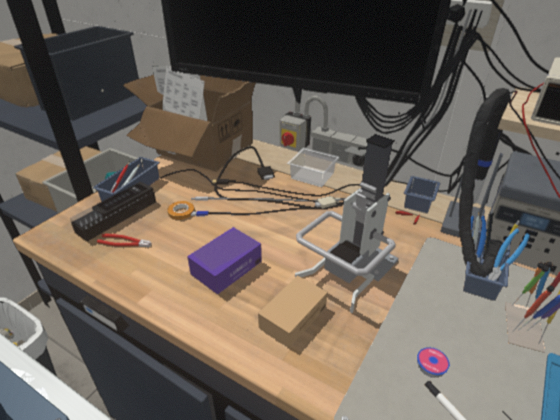

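View pics/top0.png

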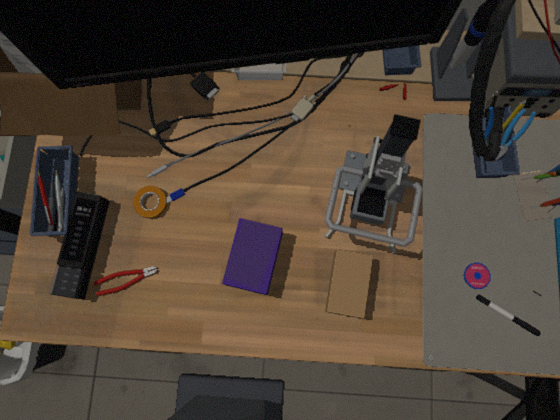

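The brown carton waits at the lane (top view about (350,283)) and the purple one stands to its left at (253,256). The bar loop's front run is around (370,237). The brown carton is 42 mm high, so it needs the 0.032 notch (gap 48 mm). I'll enlarge a crop to measure.

Run:
```python
import cv2
t=cv2.imread("pics/top0.png")[110:330,310:440]
s=cv2.imread("pics/scene0.png")[130:350,250:410]
a=cv2.resize(t,None,fx=2.7,fy=2.7,interpolation=cv2.INTER_CUBIC)
b=cv2.resize(s,None,fx=2.7,fy=2.7,interpolation=cv2.INTER_CUBIC)
cv2.imwrite("pics/crop1.png",cv2.hconcat([a,b])); print(a.shape,b.shape)
```

```text
(594, 351, 3) (594, 432, 3)
```

View pics/crop1.png

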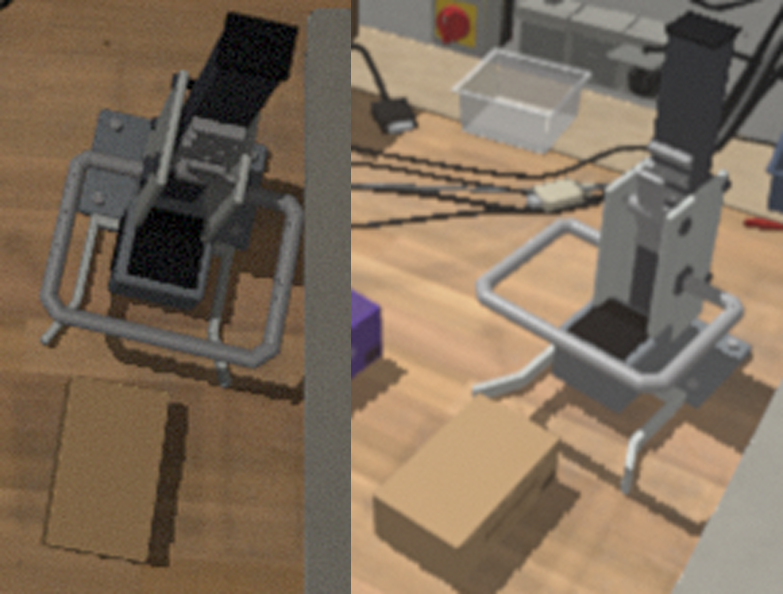

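The crop's left half (top view) shows the loop's front run from about (75,320) to (245,353), its left run from (75,180) to (55,285), its right run from (292,225) to (278,325), and the carton top face at about (70,378), (170,392), (145,562), (45,545). I'll project these onto planes at the right heights.

```bash
cat > h.py <<'E'
import numpy as np, cv2
from plant import monitor, eyes
TOPK=np.array([[476.2,0,288.2],[0,476.2,205.8],[0,0,1]]); TOPV=np.array([[0.0647,-0.9979,-0.0037,-0.2075],[-0.9739,-0.0623,-0.2181,0.5807],[0.2174,0.0177,-0.9759,0.8351],[0,0,0,1]])
SK=np.array([[413.1,0,275.6],[0,413.1,217.2],[0,0,1]]); SV=np.array([[0.5303,-0.8478,-0.0033,-0.4601],[-0.5116,-0.3169,-0.7987,0.3278],[0.676,0.4253,-0.6017,0.5836],[0,0,0,1]])
def onplane(uv,z,K=TOPK,V=TOPV):
    R,t=V[:3,:3],V[:3,3]; c=-R.T@t
    d=R.T@np.linalg.inv(K)@np.append(uv,1.); return (c+d*(z-c[2])/d[2])[:2]
def carton(color,z,K,V,lo=(8,60,60),hi=(20,200,220),roi=None):
    pass
def inter(a,b,c,d):
    l=np.cross(np.cross([*a,1],[*b,1]),np.cross([*c,1],[*d,1])); return l[:2]/l[2]
E
python3 - <<'E'
from h import *
T=lambda p:(np.array(p)/2.7+(310,110)); S=lambda p:((np.array(p)-(351,0))/2.7+(250,130))
for nm,f,K,V,q in (("top",T,TOPK,TOPV,[(75,320),(245,353),(75,180),(55,285),(292,225),(278,325)]),
                 ("scene",S,SK,SV,[(500,302),(625,378),(568,230),(500,273),(732,315),(672,371)])):
    P=[onplane(f(p),.101,K,V) for p in q]
    L=inter(P[0],P[1],P[2],P[3]); R=inter(P[0],P[1],P[4],P[5])
    m=(L+R)/2; yv=(L-R)/np.linalg.norm(L-R); xv=np.array([yv[1],-yv[0]])
    print(nm,"L",L,"R",R,"width",np.linalg.norm(L-R),"yaw",np.degrees(np.arctan2(xv[1],xv[0])),"mid",m,"stand",m+.09*xv, [np.degrees(np.arctan2(*(P[i]-P[i+1])[::-1])) for i in(2,4)])
print("kraft top",[onplane(T(p),.042).round(3) for p in [(70,378),(170,392),(145,562),(45,545)]])
print("kraft scene",[onplane(S(p),.042,SK,SV).round(3) for p in [(483,402),(560,442),(455,545),(374,498)]])
# fence ends on z=.013
print("mouth tips top",[onplane(T(p),.013).round(3) for p in[(45,340),(224,380)]],"column top",[onplane(T(p),.284).round(3) for p in[(228,14),(298,28)]])
E
```

```text
top L [ 0.55091146 -0.24442406] R [ 0.53136177 -0.39267173] width 0.14953114791755792 yaw -7.51235189462758 mid [ 0.54113662 -0.31854789] stand [ 0.63036412 -0.33031449] [np.float64(-7.934079911791903), np.float64(-7.33707907915783)]
scene L [ 0.55916583 -0.24100593] R [ 0.52608947 -0.38676913] width 0.1494689183791177 yaw -12.784961672691818 mid [ 0.54262765 -0.31388753] stand [ 0.63039632 -0.33380386] [np.float64(-14.516118806132624), np.float64(-10.926207122400493)]
kraft top [array([ 0.518, -0.265]), array([ 0.512, -0.335]), array([ 0.396, -0.321]), array([ 0.402, -0.253])]
kraft scene [array([ 0.514, -0.274]), array([ 0.509, -0.337]), array([ 0.398, -0.319]), array([ 0.402, -0.256])]
mouth tips top [array([ 0.548, -0.248]), array([ 0.527, -0.379])] column top [array([ 0.69 , -0.321]), array([ 0.685, -0.359])]
```

Both views agree: bar width comes out at 149.5 mm against 150 given, stand at about (0.630, -0.331) with yaw about -8°, brown carton centre at about (0.457, -0.294) with yaw about -6.5°, 13 mm left of the lane axis. Next: a goal helper and the move above the bar.

```bash
cat >> h.py <<'E'
from scipy.spatial.transform import Rotation as Ro
YAW=np.radians(-8.); XV=np.array([np.cos(YAW),np.sin(YAW),0]); YV=np.array([-XV[1],XV[0],0]); ST=np.array([.630,-.331,0])
def W(x,y,z): return ST+XV*x+YV*y+[0,0,z]
def loc(p): d=np.array(p)-ST; return np.array([d@XV,d@YV,d[2]])
def rot_lift(): return np.column_stack([YV,XV,[0,0,-1.]])
def rot_push(t,dyaw=0):
    c=Ro.from_euler('z',dyaw,degrees=True).as_matrix(); t=np.radians(t)
    z=np.cos(t)*np.array([0,0,-1.])+np.sin(t)*XV; return c@np.column_stack([np.cross(-YV,z),-YV,z])
def goal(p,R):
    o=monitor.get_obs(); q=o["tcp_rot"]; R0=Ro.from_quat([*q[1:],q[0]]).as_matrix()
    print("t",round(o["time_s"],2),"at",loc(o["ee_pos"]).round(4),"F",o["contact_force"].round(1),"w",round(o["gripper_width"],3))
    print("shift cm",(R0.T@(np.array(p)-o["ee_pos"])*100).round(2),"rotvec",Ro.from_matrix(R0.T@R).as_rotvec().round(3))
E
python3 -c "
from h import *
goal(W(-.09,0,.20),rot_lift())"
```

```text
t 0.1 at [-0.3946 -0.3758  0.2305] F [ 0.2  0.9 -0.5] w 0.999
shift cm [ 43.15 -21.87   3.08] rotvec [-1.00e-03 -1.00e-03 -1.15e+00]
```

Call:
drive_tool(steps=[0,5,-2.5,0.3,0,0,-0.1,0,9,-4.5,0.6,0,0,-0.2,0,12.5,-6.5,0.9,0,0,-0.3,0,16,-8.2,1.2,0,0,-0.4,0,19.5,-10,1.5,0,0,-0.5,0,23,-11.8,1.8,0,0,-0.6,0,26,-13.4,2,0,0,-0.7,0,29,-14.7,2,0,0,-0.8])

```text
time_s: 0.77
ee_pos: [0.4267, -0.4237, 0.2107]
tcp_rot: [-0.001, 0.856, 0.517, 0.0]
contact_force: [1.1, -0.6, 0.2]
gripper_width: 0.499
```

```bash
python3 -c "
from h import *
goal(W(-.09,0,.16),rot_lift())"
```

```text
t 0.77 at [-0.1884 -0.1201  0.2107] F [ 1.1 -0.6  0.2] w 0.499
shift cm [14.62  5.23  5.08] rotvec [-0.001 -0.001 -0.343]
```

Call:
drive_tool(steps=[0,3,1.1,0.8,0,0,-0.07,0,6,2.2,1.6,0,0,-0.14,0,9,3.3,2.4,0,0,-0.21,0,12,4.3,3.2,0,0,-0.28,0,14,5,4,0,0,-0.34,0,14.6,5.2,5,0,0,-0.343,0,14.6,5.2,5,0,0,-0.343,0,14.6,5.2,5,0,0,-0.343])

```text
time_s: 1.43
ee_pos: [0.5383, -0.3235, 0.1604]
tcp_rot: [-0.001, 0.758, 0.653, -0.001]
contact_force: [-0.1, -1.1, 1.5]
gripper_width: 0.5
```

Run:
```python
from h import *
goal(W(-.09,0,.08),rot_lift())
r=eyes.read_camera("wrist"); cv2.imwrite("pics/w1.png",r["color"][:,:,::-1]); print(r["T_tool_cam"].round(3).tolist())
```

```text
t 1.43 at [-0.0918 -0.0053  0.1604] F [-0.1 -1.1  1.5] w 0.5
shift cm [0.54 0.2  8.04] rotvec [-0.002  0.    -0.009]
[[-0.001, -0.963, -0.269, 0.067], [1.0, -0.001, -0.0, -0.001], [-0.0, -0.269, 0.963, -0.143], [0.0, 0.0, 0.0, 1.0]]
```

View pics/w1.png

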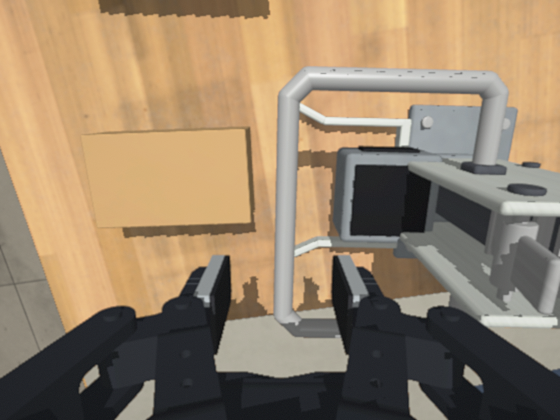

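The wrist view shows the bar between the fingers (bar centre line about (293,110) to (284,305), fingers at columns 215 and 345). I'll refine the stand pose from it.

```bash
cat >> h.py <<'E'
def wristmap(obs,r):
    q=obs["tcp_rot"]; T=np.eye(4); T[:3,:3]=Ro.from_quat([*q[1:],q[0]]).as_matrix(); T[:3,3]=obs["ee_pos"]
    V=np.linalg.inv(T@r["T_tool_cam"]); K=r["intrinsics"]
    return lambda uv,z: onplane(uv,z,K,V)
E
python3 - <<'E'
from h import *
o=monitor.get_obs(); r=eyes.read_camera("wrist"); m=wristmap(o,r)
P=[m(p,.101) for p in [(289,110),(284,300),(330,80),(470,83)]]
# edges of bar per row
g=cv2.cvtColor(r["color"],cv2.COLOR_RGB2HSV)
for row in (120,160,200,240):
    print(row,[int(x) for x in np.where(g[row,255:325,1]<40)[0]+255][::30], np.median(np.where(g[row,255:325,1]<40)[0]+255))
A,B=m((290,120),.101),m((285,300),.101); d=A-B
C,D=m((330,80),.101),m((470,84),.101)
print(loc([*A,.1]),loc([*B,.1]),"yaw",np.degrees(np.arctan2(-d[0],d[1])),np.degrees(np.arctan2(*(D-C)[::-1])),"left run",loc([*C,.1]),loc([*D,.1]))
k=[m(p,.042) for p in [(247,129),(252,223),(98,227),(83,136)]]
print("kraft",[loc([*p,0]).round(4) for p in k], loc([*np.mean(k,0),0]))
print("fence inner", [loc([*m(p,.013),0]).round(4) for p in[(325,126),(400,126),(330,240),(299,108),(297,250)]])
E
```

```text
120 [278] 291.5
160 [277] 286.5
200 [276] 285.5
240 [275, 316] 305.0
[-0.08722121  0.05449068  0.1       ] [-0.09083728 -0.05521066  0.1       ] yaw -9.88795104850612 -10.18697426472988 left run [-0.06590919  0.07486297  0.1       ] [0.00858187 0.07201827 0.1       ]
kraft [array([-0.1164,  0.0469,  0.    ]), array([-0.1151, -0.0231,  0.    ]), array([-0.2329, -0.025 ,  0.    ]), array([-0.2336,  0.0433,  0.    ])] [-0.17451153  0.01051067  0.        ]
fence inner [array([-0.0577,  0.047 ,  0.    ]), array([0.0012, 0.0463, 0.    ]), array([-0.0514, -0.0483,  0.    ]), array([-0.0782,  0.0608,  0.    ]), array([-0.0796, -0.0572,  0.    ])]
```

Call:
drive_tool(steps=[0,0.5,0.2,1,0,0,0.01,0,0.5,0.3,2.5,0,0,0.01,0,0.5,0.3,4,0,0,0.01,0,0.5,0.3,5.5,0,0,0.01,0,0.5,0.3,6.7,0,0,0.01,0,0.5,0.3,7.6,0,0,0.01,0,0.5,0.3,8,0,0,0.01,0,0.5,0.3,8,0,0,0.01], squeeze=60)

```text
time_s: 2.2
ee_pos: [0.5428, -0.3181, 0.0804]
tcp_rot: [-0.001, 0.761, 0.649, -0.0]
contact_force: [-0.3, -0.2, 0.2]
gripper_width: 0.497
```

Call:
drive_tool(steps=[-0.5,0,0,0,0,0,0,-0.7,0,0,0,0,0,0,-1,0,0,0,0,0,0,-1,0,0,0,0,0,0,-1,0,0,0,0,0,0,-1,0,0,0,0,0,0,-1,0,0,0,0,0,0,-1,0,0,0,0,0,0])

```text
time_s: 2.87
ee_pos: [0.5415, -0.318, 0.082]
tcp_rot: [-0.001, 0.761, 0.649, -0.001]
contact_force: [-7.2, 1.8, 7.5]
gripper_width: 0.121
```

Call:
drive_tool(steps=[-1,0,0,-0.6,0,0,0,-1,0,0,-1.3,0,0,0,-1,0,0,-2,0,0,0,-1,0,0,-2.7,0,0,0,-1,0,0,-3.3,0,0,0,-1,0,0,-3.9,0,0,0,-1,0,0,-3.9,0,0,0,-1,0,0,-3.9,0,0,0])

```text
time_s: 3.53
ee_pos: [0.5415, -0.318, 0.1207]
tcp_rot: [-0.001, 0.761, 0.649, -0.001]
contact_force: [-6.5, 0.1, -6.2]
gripper_width: 0.115
```

```bash
sed -i 's/radians(-8.)/radians(-9.)/' h.py
python3 - <<'E'
from h import *
goal(W(-.09,0,.08),rot_lift())
r=eyes.read_camera("scene"); 
cv2.imwrite("pics/s2.png",cv2.resize(r["color"][90:330,200:440,::-1],None,fx=2.4,fy=2.4,interpolation=cv2.INTER_CUBIC))
E
```

```text
t 3.53 at [-0.0894 -0.001   0.1207] F [-6.5  0.1 -6.2] w 0.115
shift cm [ 0.1  -0.04  4.07] rotvec [-0.003 -0.    -0.   ]
```

View pics/s2.png

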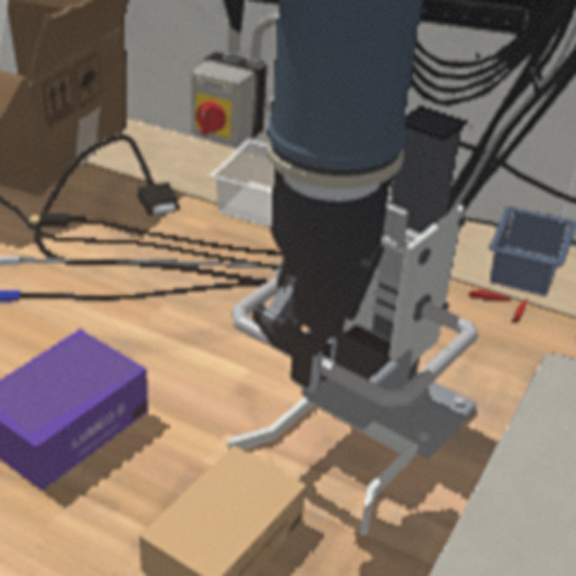

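The head is lifted; the load on the tool is its 6 N weight. Now I lower in small steps and watch where the load vanishes.

Call:
drive_tool(steps=[-1,0,0,0.1,0,0,0,-1,0,0,0.2,0,0,0,-1,0,0,0.3,0,0,0,-1,0,0,0.4,0,0,0,-1,0,0,0.5,0,0,0,-1,0,0,0.5,0,0,0,-1,0,0,0.5,0,0,0,-1,0,0,0.5,0,0,0])

```text
time_s: 4.25
ee_pos: [0.5415, -0.318, 0.1152]
tcp_rot: [-0.001, 0.761, 0.649, -0.001]
contact_force: [-7.6, 1.4, -6.5]
gripper_width: 0.116
```

Call:
drive_tool(steps=[-1,0,0,0.05,0,0,0,-1,0,0,0.1,0,0,0,-1,0,0,0.15,0,0,0,-1,0,0,0.2,0,0,0,-1,0,0,0.25,0,0,0,-1,0,0,0.25,0,0,0,-1,0,0,0.25,0,0,0,-1,0,0,0.25,0,0,0])

```text
time_s: 4.92
ee_pos: [0.5415, -0.318, 0.114]
tcp_rot: [-0.001, 0.761, 0.649, -0.001]
contact_force: [-10.4, 2.6, 5.5]
gripper_width: 0.116
```

The load is gone at tool z 0.114, exactly 32 mm above the start grip, so the third ledge has caught. Now release and rise.

Call:
drive_tool(steps=[0,0,0,0,0,0,0,0,0,0,0,0,0,0,0,0,0,0,0,0,0,0,0,0,-1,0,0,0,0,0,0,-3,0,0,0,0,0,0,-5,0,0,0,0,0,0,-7,0,0,0,0,0,0,-9,0,0,0])

```text
time_s: 5.58
ee_pos: [0.5438, -0.318, 0.2049]
tcp_rot: [0.001, 0.76, 0.65, 0.0]
contact_force: [0.3, 0.2, 0.1]
gripper_width: 0.502
```

Run:
```python
from h import *
o=monitor.get_obs(); r=eyes.read_camera("wrist"); cv2.imwrite("pics/w2.png",r["color"][:,:,::-1])
goal(W(-.215,.0105,.15),rot_push(0,2))
```

```text
t 5.63 at [-0.0853 -0.0011  0.2092] F [ 1.  -1.3  2.4] w 0.499
shift cm [  1.18 -13.01   5.82] rotvec [ 0.007 -0.004  1.536]
```

View pics/w2.png

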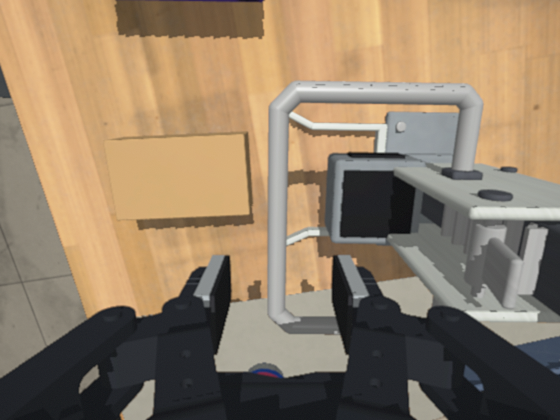

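The wrist view shows the head high on its ledge with the bar loop rows 93–325 (232 px, which fits the 0.032 notch) and the carton untouched at corners (247,131), (250,218), (117,220), (106,140). Next I measure it and plan a grip near its rear.

```bash
cat >> h.py <<'E'
def rot_flip(t,dyaw=0): return rot_push(t,dyaw)@np.diag([-1.,-1,1])
E
python3 - <<'E'
from h import *
o=monitor.get_obs(); r=eyes.read_camera("wrist"); m=wristmap(o,r)
k=np.array([loc([*m(p,.042),0])[:2] for p in [(247,131),(250,218),(117,220),(106,140)]]); print(k.round(4),k.mean(0).round(4))
print("stand",[loc([*m(p,.133),0]).round(4) for p in[(279,120),(278,290)]],[loc([*m(p,.013),0]).round(4) for p in[(318,131),(380,130),(320,231)]])
print("joints",o["joint_pos"].round(2))
c=[k.mean(0)[0]-.035,k.mean(0)[1]]
goal(W(c[0],c[1]-.001,.12),rot_flip(0,2))
goal(W(c[0],c[1]-.001,.12),rot_push(0,2))
E
```

```text
[[-0.1135  0.0473]
 [-0.1127 -0.0291]
 [-0.2319 -0.0306]
 [-0.2324  0.04  ]] [-0.1726  0.0069]
stand [array([-0.0867,  0.059 ,  0.    ]), array([-0.0876, -0.0519,  0.    ])] [array([-0.0507,  0.0455,  0.    ]), array([0.0064, 0.0464, 0.    ]), array([-0.0461, -0.0516,  0.    ])]
joints [ 0.65  0.54 -0.31  1.59  0.18  1.04  0.13]
t 5.68 at [-0.0853 -0.0011  0.2075] F [ 0.4 -0.5  0.2] w 0.5
shift cm [  0.72 -12.29   8.66] rotvec [ 0.004  0.007 -1.606]
t 5.68 at [-0.0853 -0.0011  0.2075] F [ 0.4 -0.5  0.2] w 0.5
shift cm [  0.72 -12.29   8.66] rotvec [ 0.007 -0.004  1.536]
```

Call:
drive_tool(steps=[0.5,0,-1.5,0.5,0,0,-0.12,1,0.1,-3,1,0,0,-0.24,1,0.2,-4.5,1.5,0,0,-0.36,1,0.3,-6,2,0,0,-0.48,1,0.4,-7.5,3,0,0,-0.6,1,0.5,-9,4,0,0,-0.72,1,0.6,-10.5,4.5,0,0,-0.84,1,0.7,-12,5,0,0,-0.96])

```text
time_s: 6.35
ee_pos: [0.4253, -0.2922, 0.1527]
tcp_rot: [0.0, 0.372, 0.928, 0.0]
contact_force: [-0.1, -0.8, 0.2]
gripper_width: 1.001
```

Run:
```python
from h import *
print(monitor.get_obs()["joint_pos"].round(2))
goal(W(-.2075,.006,.10),rot_flip(0,2))
```

```text
[ 0.91  0.48 -0.57  1.94  0.35  0.82  0.95]
t 6.35 at [-0.2083  0.0063  0.1527] F [-0.1 -0.8  0.2] w 1.001
shift cm [-0.08  0.01  5.27] rotvec [ 0.     0.    -0.639]
```

Call:
drive_tool(steps=[1,0,0,1,0,0,-0.11,1,0,0,2,0,0,-0.22,1,-0.1,0,3,0,0,-0.33,1,-0.1,0,4,0,0,-0.44,1,-0.1,0,5,0,0,-0.55,1,-0.1,0,5.2,0,0,-0.64,1,-0.1,0,5.2,0,0,-0.64,1,-0.1,0,5.2,0,0,-0.64])

```text
time_s: 7.02
ee_pos: [0.4268, -0.2932, 0.1009]
tcp_rot: [0.0, 0.065, 0.998, 0.0]
contact_force: [0.1, -1.0, -0.2]
gripper_width: 1.004
```

Run:
```python
from h import *
print(monitor.get_obs()["joint_pos"].round(2))
goal(W(-.2075,.006,.015),rot_flip(0,2))
r=eyes.read_camera("top"); cv2.imwrite("pics/t3.png",cv2.resize(r["color"][110:360,260:440,::-1],None,fx=2.4,fy=2.4,interpolation=cv2.INTER_CUBIC))
```

```text
[ 0.98  0.58 -0.7   1.99  0.54  0.76  1.4 ]
t 7.02 at [-0.2066  0.0056  0.1009] F [ 0.1 -1.  -0.2] w 1.004
shift cm [0.09 0.04 8.59] rotvec [ 0.     0.    -0.009]
```

View pics/t3.png

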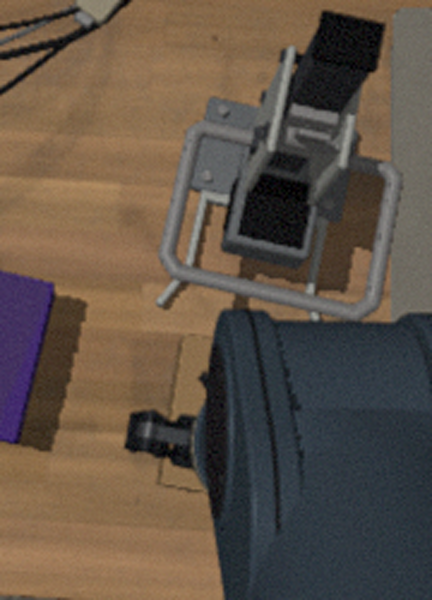

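The top view shows the arm over the carton's rear with the left finger just outside its left edge and the purple carton clear. Descending.

Call:
drive_tool(steps=[1,0.1,0,1.5,0,0,0,1,0.1,0,3,0,0,0,1,0.1,0,4.5,0,0,0,1,0.1,0,5.5,0,0,0,1,0.1,0,6.5,0,0,0,1,0.1,0,7.5,0,0,0,1,0.1,0,8.5,0,0,0,1,0.1,0,8.6,0,0,0], squeeze=25)

```text
time_s: 7.73
ee_pos: [0.4251, -0.2927, 0.0134]
tcp_rot: [-0.001, 0.064, 0.998, 0.0]
contact_force: [-0.5, 0.6, 0.2]
gripper_width: 0.999
```

Call:
drive_tool(steps=[0.7,0,0,0,0,0,0,0.6,0,0,0,0,0,0,0.5,0,0,0,0,0,0,0.4,0,0,0,0,0,0,0.4,0,0,0,0,0,0,0.4,0,0,0,0,0,0,0.4,0,0,0,0,0,0,0.4,0,0,0,0,0,0])

```text
time_s: 8.4
ee_pos: [0.4257, -0.2932, 0.015]
tcp_rot: [0.0, 0.064, 0.998, -0.0]
contact_force: [-0.9, -0.5, 2.4]
gripper_width: 0.816
```

Run:
```python
from h import *
goal(W(-.150,-.002,.015),rot_flip(0,0))
```

```text
t 8.4 at [-0.2077  0.0054  0.015 ] F [-0.9 -0.5  2.4] w 0.816
shift cm [-5.75 -0.91  0.  ] rotvec [-0.     0.     0.029]
```

Call:
drive_tool(steps=[0.4,-0.5,-0.2,0,0,0,0.007,0.4,-1.2,-0.4,0,0,0,0.015,0.4,-2,-0.6,0,0,0,0.022,0.4,-2.9,-0.8,0,0,0,0.029,0.4,-3.8,-0.9,0,0,0,0.029,0.4,-4.7,-0.9,0,0,0,0.029,0.4,-5.3,-0.9,0,0,0,0.029,0.4,-5.3,-0.9,0,0,0,0.029])

```text
time_s: 9.07
ee_pos: [0.478, -0.3088, 0.015]
tcp_rot: [0.0, 0.078, 0.997, -0.0]
contact_force: [1.4, -0.5, 2.9]
gripper_width: 0.815
```

Call:
drive_tool(steps=[1,0,0,0,0,0,0,1,0,0,0,0,0,0,1,0,0,0,0,0,0,1,0,0,-1,0,0,0,1,0.6,0,-2,0,0,0,1,1.2,0,-3.2,0,0,0,1,1.8,0,-4.4,0,0,0,1,2,0,-5,0,0,0])

```text
time_s: 9.73
ee_pos: [0.4564, -0.3058, 0.0671]
tcp_rot: [0.0, 0.079, 0.997, -0.001]
contact_force: [-0.8, -0.0, 0.2]
gripper_width: 1.003
```

Run:
```python
from h import *
print(monitor.get_obs()["joint_pos"].round(2))
goal(W(-.160,-.002,.065),rot_flip(30,0))
o=monitor.get_obs();r=eyes.read_camera("wrist"); cv2.imwrite("pics/w4.png",r["color"][:,:,::-1])
r=eyes.read_camera("scene"); cv2.imwrite("pics/s4.png",r["color"][:,:,::-1])
```

```text
[ 0.92  0.66 -0.65  1.94  0.59  0.73  1.34]
t 9.73 at [-0.1754 -0.0023  0.0671] F [-0.8 -0.   0.2] w 1.003
shift cm [-1.54  0.03  0.21] rotvec [-0.001 -0.523  0.   ]
```

Call:
drive_tool(steps=[1,0,0,-0.5,0,-0.09,0,1,0,0,-1,0,-0.18,0,1,-0.2,0,-1.5,0,-0.27,0,1,-0.4,0,-1.5,0,-0.36,0,1,-0.6,0,-1.5,0,-0.45,0,1,-0.8,0,-1.5,0,-0.523,0,1,-1,0,-1.5,0,-0.523,0,1,-1,0,-1.5,0,-0.523,0])

```text
time_s: 10.5
ee_pos: [0.4555, -0.3126, 0.0727]
tcp_rot: [0.204, 0.077, 0.976, -0.027]
contact_force: [0.7, -0.4, 0.0]
gripper_width: 0.999
```

Run:
```python
from h import *
o=monitor.get_obs(); print(o["joint_pos"].round(2))
goal(W(-.155,-.002,.018),rot_flip(30,0))
r=eyes.read_camera("scene"); a=cv2.resize(r["color"][130:370,210:430,::-1],None,fx=1.8,fy=1.8,interpolation=cv2.INTER_CUBIC)
b=cv2.imread("pics/w4.png"); b=cv2.resize(b,None,fx=.7,fy=.7); b=cv2.copyMakeBorder(b,0,a.shape[0]-b.shape[0],0,0,cv2.BORDER_CONSTANT)
cv2.imwrite("pics/c5.png",cv2.hconcat([a,b])); print(a.shape)
```

```text
[ 1.13  0.61 -0.74  2.28  1.65  0.25  0.38]
t 10.5 at [-0.1752 -0.0091  0.0727] F [ 0.7 -0.4  0. ] w 0.999
shift cm [0.34 0.83 5.8 ] rotvec [-0.021 -0.109  0.006]
(432, 396, 3)
```

View pics/c5.png

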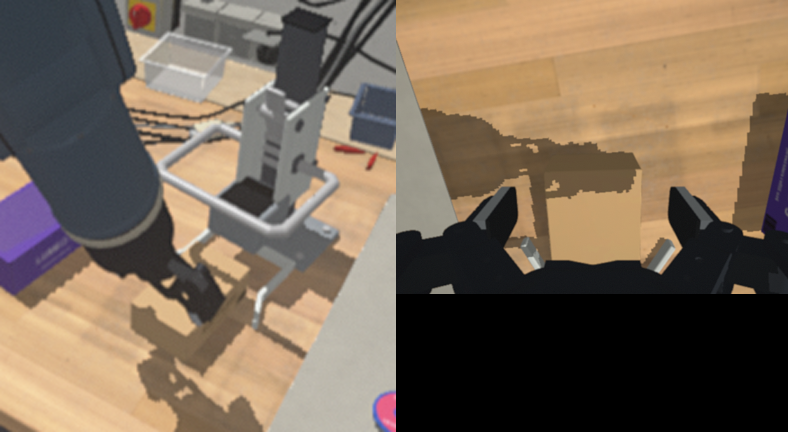

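The scene view shows the carton at the lane mouth with the head raised, and the tilt is limited by joint 6 near its range end. I'll do the last 60 mm as a push on the rear face with two finger tips at 15–18° lean, which still keeps about 20 mm from the bar.

Run:
```python
from h import *
goal(W(-.208,-.002,.080),rot_flip(15,0))
```

```text
t 10.55 at [-0.1759 -0.0097  0.072 ] F [-1.8 -0.4 -1.2] w 1.001
shift cm [ 2.61  0.74 -2.05] rotvec [-0.022  0.154  0.004]
```

Call:
drive_tool(steps=[-0.3,0.2,0.2,-0.4,0,0.05,0,-0.3,0.6,0.4,-0.8,-0.01,0.1,0,-0.3,1.1,0.6,-1.2,-0.02,0.154,0,-0.3,1.6,0.7,-1.6,-0.02,0.154,0,-0.3,2.1,0.7,-2,-0.02,0.154,0,-0.3,2.6,0.7,-2,-0.02,0.154,0,-0.3,2.6,0.7,-2,-0.02,0.154,0,-0.3,2.6,0.7,-2,-0.02,0.154,0])

```text
time_s: 11.22
ee_pos: [0.424, -0.3008, 0.0797]
tcp_rot: [0.128, 0.077, 0.989, -0.011]
contact_force: [0.1, 0.4, 0.6]
gripper_width: 0.352
```

Run:
```python
from h import *
o=monitor.get_obs(); print(o["joint_pos"].round(2))
goal(W(-.208,-.002,.016),rot_flip(15,0))
r=eyes.read_camera("wrist"); cv2.imwrite("pics/w6.png",r["color"][:,:,::-1])
```

```text
[ 1.16  0.59 -0.82  2.21  0.97  0.41  1.02]
t 11.22 at [-0.2082 -0.0024  0.0797] F [0.1 0.4 0.6] w 0.352
shift cm [1.6  0.05 6.17] rotvec [-0.002 -0.004  0.002]
```

View pics/w6.png

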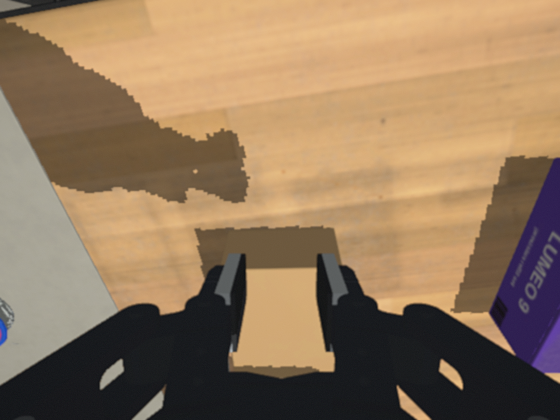

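Run:
```python
from h import *
o=monitor.get_obs(); r=eyes.read_camera("wrist"); m=wristmap(o,r)
for p,z in (((285,228),0),((285,268),.042),((338,228),0),((228,229),0),((285,228),.042)): print(p,z,loc([*m(p,z),z]).round(4))
```

```text
(285, 228) 0 [-0.179  -0.0012  0.    ]
(285, 268) 0.042 [-0.1796 -0.0015  0.042 ]
(338, 228) 0 [-0.1791  0.034   0.    ]
(228, 229) 0 [-0.1781 -0.0391  0.    ]
(285, 228) 0.042 [-0.2065 -0.0017  0.042 ]
```

The rear face is at x' = -0.179 from both its bottom and its top edge, centred and square to the lane. Descending behind it, then pushing.

Call:
drive_tool(steps=[-0.3,0.3,0,1,0,0,0,-0.3,0.5,0,2,0,0,0,-0.3,0.8,0,3,0,0,0,-0.3,1,0,4,0,0,0,-0.3,1.3,0,5,0,0,0,-0.3,1.6,0,6.1,0,0,0,-0.3,1.6,0,6.1,0,0,0,-0.3,1.6,0,6.1,0,0,0])

```text
time_s: 11.98
ee_pos: [0.4249, -0.3001, 0.0168]
tcp_rot: [0.128, 0.076, 0.989, -0.011]
contact_force: [0.4, 0.6, 0.6]
gripper_width: 0.349
```

Call:
drive_tool(steps=[-0.3,-0.7,0,0.19,0,0,0,-0.3,-1.4,0,0.37,0,0,0,-0.3,-2.1,0,0.56,0,0,0,-0.3,-2.8,0,0.75,0,0,0,-0.3,-3.5,0,0.94,0,0,0,-0.3,-4.2,0,1.12,0,0,0,-0.3,-4.8,0,1.28,0,0,0,-0.3,-5.4,0,1.45,0,0,0])

```text
time_s: 12.65
ee_pos: [0.4806, -0.3094, 0.017]
tcp_rot: [0.128, 0.077, 0.989, -0.011]
contact_force: [-1.2, -0.3, 1.1]
gripper_width: 0.35
```

Run:
```python
from h import *
o=monitor.get_obs(); print(o["joint_pos"].round(2))
goal(W(-.132,-.002,.016),rot_flip(18,0))
```

```text
[ 0.98  0.72 -0.64  2.14  1.17  0.35  0.82]
t 12.65 at [-0.1509 -0.002   0.017 ] F [-1.2 -0.3  1.1] w 0.35
shift cm [-1.81 -0.    0.58] rotvec [-0.002 -0.056  0.003]
```

Call:
drive_tool(steps=[-0.3,-0.3,0,0.08,0,0,0,-0.3,-0.6,0,0.16,0,0,0,-0.3,-0.9,0,0.24,0,0,0,-0.3,-1.2,0,0.32,0,0,0,-0.3,-1.5,0,0.4,0,0,0,-0.3,-1.7,0,0.45,0,0,0,-0.3,-1.9,0,0.5,0,0,0,-0.3,-1.9,0,0.5,0,0,0])

```text
time_s: 13.32
ee_pos: [0.5001, -0.3122, 0.0169]
tcp_rot: [0.129, 0.077, 0.989, -0.011]
contact_force: [0.0, -0.5, -0.7]
gripper_width: 0.349
```

Call:
drive_tool(steps=[-0.3,-0.1,0,0.03,0,0,0,-0.3,-0.2,0,0.05,0,0,0,-0.3,-0.3,0,0.08,0,0,0,-0.3,-0.35,0,0.09,0,0,0,-0.3,-0.4,0,0.1,0,0,0,-0.3,-0.4,0,0.1,0,0,0,-0.3,-0.4,0,0.1,0,0,0,-0.3,-0.4,0,0.1,0,0,0])

```text
time_s: 13.98
ee_pos: [0.5036, -0.3129, 0.017]
tcp_rot: [0.128, 0.077, 0.989, -0.011]
contact_force: [-0.7, -0.1, 0.2]
gripper_width: 0.351
```

Run:
```python
from h import *
goal(W(-.128,-.002,.016),rot_flip(15,0))
```

```text
t 13.98 at [-0.1277 -0.0019  0.017 ] F [-0.7 -0.1  0.2] w 0.351
shift cm [ 0.06 -0.01  0.08] rotvec [-0.002 -0.004  0.003]
```

Call:
drive_tool(steps=[-0.3,-0.1,0,0.03,0,0,0,-0.3,-0.2,0,0.05,0,0,0,-0.3,-0.3,0,0.08,0,0,0,-0.3,-0.4,0,0.1,0,0,0,-0.3,-0.5,0,0.13,0,0,0,-0.3,-0.5,0,0.13,0,0,0,-0.3,-0.5,0,0.13,0,0,0,-0.3,-0.5,0,0.13,0,0,0])

```text
time_s: 14.65
ee_pos: [0.5042, -0.3132, 0.0158]
tcp_rot: [0.125, 0.077, 0.989, -0.011]
contact_force: [-17.1, 5.6, 10.9]
gripper_width: 0.346
```

Run:
```python
from h import *
goal(W(-.128,-.002,.016),rot_flip(15,0))
r=eyes.read_camera("top"); a=cv2.resize(r["color"][130:330,300:440,::-1],None,fx=2.8,fy=2.8,interpolation=cv2.INTER_CUBIC)
r=eyes.read_camera("scene"); b=cv2.resize(r["color"][140:340,270:410,::-1],None,fx=2.8,fy=2.8,interpolation=cv2.INTER_CUBIC)
cv2.imwrite("pics/c7.png",cv2.hconcat([a,b]))
```

```text
t 14.65 at [-0.1271 -0.0021  0.0158] F [-17.1   5.6  10.9] w 0.346
shift cm [ 0.08  0.01 -0.05] rotvec [-0.003 -0.011  0.002]
```

View pics/c7.png

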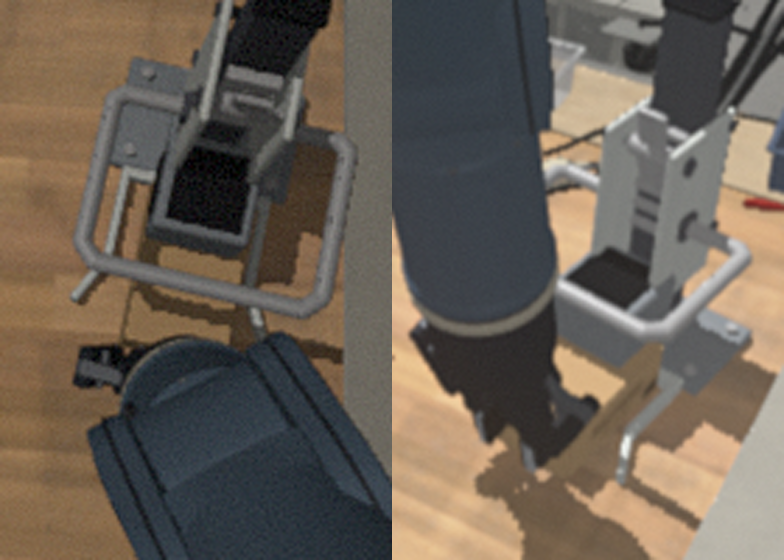

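The push stalled at 17 N with the tips at x' ≈ -0.118, where the carton's rear must be when its front meets the stop. Backing off to check.

Call:
drive_tool(steps=[-0.3,0.5,0,-0.13,0,0,0,-0.3,1.5,0,-0.4,0,0,0,-0.3,3,0,-0.8,0,0,0,-0.3,4.5,0,-1.2,0,0,0,-0.3,5,0,-3,0,0,0,-0.3,4.5,0,-6,0,0,0,-0.3,4,0,-9,0,0,0,-0.3,3.5,0,-12,0,0,0])

```text
time_s: 15.42
ee_pos: [0.4445, -0.3028, 0.1252]
tcp_rot: [0.128, 0.076, 0.989, -0.011]
contact_force: [-0.0, -1.4, -0.0]
gripper_width: 0.347
```

Call:
drive_tool(steps=[-0.3,0,3,-2,0,0,0,-0.3,0,6,-4,0,0,0,-0.3,0,9,-6,0,0,0,-0.3,0,12,-7,0,0,0,-0.3,0,15,-8,0,0,0,-0.3,0,18,-8,0,0,0,-0.3,0,20,-8,0,0,0,-0.3,0,20,-8,0,0,0])

```text
time_s: 16.08
ee_pos: [0.4569, -0.0985, 0.2021]
tcp_rot: [0.13, 0.074, 0.989, -0.011]
contact_force: [0.3, 0.1, -0.3]
gripper_width: 0.352
```

Run:
```python
from h import *
goal(W(-.128,-.002,.016),rot_flip(15,0))
r=eyes.read_camera("top"); a=cv2.resize(r["color"][130:330,300:440,::-1],None,fx=2.8,fy=2.8,interpolation=cv2.INTER_CUBIC)
r=eyes.read_camera("scene"); b=cv2.resize(r["color"][140:340,270:410,::-1],None,fx=2.8,fy=2.8,interpolation=cv2.INTER_CUBIC)
cv2.imwrite("pics/c8.png",cv2.hconcat([a,b]))
```

```text
t 16.08 at [-0.2074  0.2025  0.2021] F [ 0.3  0.1 -0.3] w 0.352
shift cm [ -2.68 -20.47  20.04] rotvec [-0.     0.     0.008]
```

View pics/c8.png

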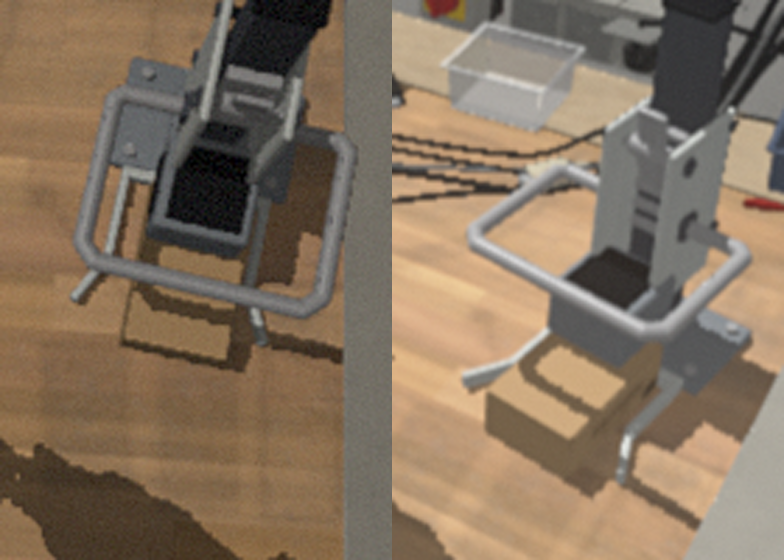

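Both views show the carton between the fences under the head, its rear top edge at (122,345)–(225,362) in the top crop. Checking its distance, the bar height and the purple carton.

Run:
```python
from h import *
T=lambda p:np.array(p)/2.8+(300,130); S=lambda p:(np.array(p)-(392,0))/2.8+(270,140)
for p in[(122,345),(225,362)]: print("rear top",loc([*onplane(T(p),.042),0]).round(4))
for p in[(487,398),(568,440)]: print("rear scene",loc([*onplane(S(p),.042,SK,SV),0]).round(4))
for p in[(78,298),(262,340)]: print("fence tip top",loc([*onplane(T(p),.013),0]).round(4))
for p in[(468,380),(624,475)]: print("fence tip scene",loc([*onplane(S(p),.013,SK,SV),0]).round(4))
def fit(q,f,K,V,z):
    P=[onplane(f(p),z,K,V) for p in q]; L=inter(*P[:4]); R=inter(*P[:2],*P[4:]); return np.linalg.norm(L-R),loc([*(L+R)/2,z])
for z in(.117,.133,.149):
    print(z,fit([(110,261),(280,305),(108,120),(86,225),(347,180),(330,280)],T,TOPK,TOPV,z),fit([(500,252),(620,325),(545,182),(485,220),(735,268),(680,315)],S,SK,SV,z))
def pc(n): 
    r=eyes.read_camera(n)["color"]; return r
def cen(im):
    h=cv2.cvtColor(im,cv2.COLOR_BGR2HSV); m=cv2.inRange(h,(120,100,30),(145,255,255)); c=max(cv2.findContours(m,0,2)[0],key=cv2.contourArea); return cv2.minAreaRect(c)
print(cen(cv2.imread("pics/top0.png")),cen(pc("top")[:,:,::-1]))
```

```text
rear top [-0.1239  0.0322  0.    ]
rear top [-0.1199 -0.0377  0.    ]
rear scene [-0.1238  0.026   0.    ]
rear scene [-0.119 -0.037  0.   ]
fence tip top [-0.0941  0.0664  0.    ]
fence tip top [-0.0949 -0.0648  0.    ]
fence tip scene [-0.0957  0.0638  0.    ]
fence tip scene [-0.0969 -0.0694  0.    ]
0.117 (np.float64(0.15595937086258588), array([-0.0866405 , -0.00248795,  0.117     ])) (np.float64(0.15587085972907397), array([-0.07309885,  0.01476825,  0.117     ]))
0.133 (np.float64(0.15293050796099875), array([-0.08986072, -0.00035851,  0.133     ])) (np.float64(0.1508269814627594), array([-0.0892901,  0.0046874,  0.133    ]))
0.149 (np.float64(0.1499016450594115), array([-0.09308095,  0.00177093,  0.149     ])) (np.float64(0.14578310319644558), array([-0.10548136, -0.00539345,  0.149     ]))
((252.45957946777344, 255.9657745361328), (46.324928283691406, 68.4803237915039), 13.706961631774902) ((254.61764526367188, 248.0294189453125), (45.839229583740234, 51.66008758544922), 14.03624439239502)
```

The bar height from both views agrees at 0.133 m, which is the 0.032 notch. The carton's rear edge, though, looks yawed about 3° (left corner at -0.124, right at -0.120), so I'll look closely with the wrist camera and push again on the left half.

Run:
```python
from h import *
goal(W(-.170,.0,.10),rot_flip(15,0))
```

```text
t 16.23 at [-0.2079  0.198   0.2009] F [ 0.3 -0.5  0.8] w 0.347
shift cm [ -1.02 -19.77  10.78] rotvec [-0.002 -0.003  0.003]
```

Call:
drive_tool(steps=[-1,-0.1,-3,1,0,0,0,-1,-0.2,-6,2.5,0,0,0,-1,-0.4,-9,4,0,0,0,-1,-0.6,-12,6,0,0,0,-1,-0.8,-15,8,0,0,0,-1,-1,-18,10,0,0,0,-1,-1,-19.8,10.8,0,0,0,-1,-1,-19.8,10.8,0,0,0])

```text
time_s: 16.9
ee_pos: [0.459, -0.3097, 0.0963]
tcp_rot: [0.126, 0.081, 0.989, -0.011]
contact_force: [0.1, -0.6, -0.0]
gripper_width: -0.002
```

Run:
```python
from h import *
goal(W(-.170,.018,.016),rot_flip(15,0))
o=monitor.get_obs(); r=eyes.read_camera("wrist"); cv2.imwrite("pics/w9.png",r["color"][:,:,::-1])
import pickle; pickle.dump((o,r),open("w9.pkl","wb"))
```

```text
t 16.9 at [-0.1722 -0.0057  0.0963] F [ 0.1 -0.6 -0. ] w -0.002
shift cm [1.82 2.38 7.82] rotvec [-0.003 -0.008 -0.005]
```

View pics/w9.png

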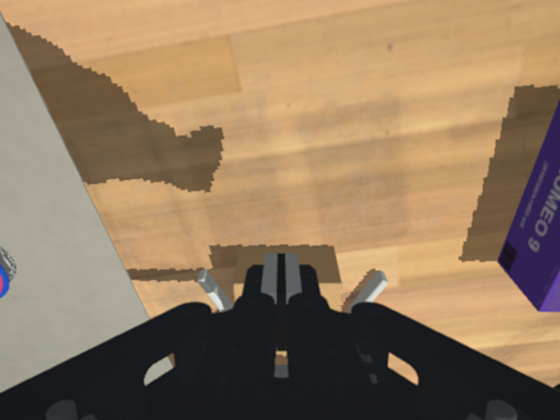

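The wrist view shows the rear face's bottom edge at about row 246 (columns 238–335) and the fence tips at (203,272) and (383,274). I'll measure these.

Run:
```python
from h import *
import pickle; o,r=pickle.load(open("w9.pkl","rb")); m=wristmap(o,r)
c=r["color"]; g=cv2.cvtColor(c,cv2.COLOR_RGB2GRAY).astype(int)
for col in (245,252,258,310,318,326,332):
    s=g[225:300,col]; d=np.convolve(s,[1,1,1,0,-1,-1,-1],"valid"); k=[int(i)+228 for i in np.argsort(-abs(d))[:2]]
    print(col,sorted(k),[loc([*m((col,k0),z),0]).round(4)[:2].tolist() for k0 in sorted(k)[:1] for z in (0,.042)])
for p in[(200,270),(386,271)]: print("tips",loc([*m(p,.013),0]).round(4))
```

```text
245 [245, 246] [[-0.1183, -0.0343], [-0.1484, -0.0289]]
252 [244, 245] [[-0.1191, -0.0291], [-0.1491, -0.0247]]
258 [244, 245] [[-0.1191, -0.0246], [-0.1491, -0.0211]]
310 [245, 246] [[-0.118, 0.0138], [-0.1482, 0.0099]]
318 [244, 245] [[-0.1189, 0.0196], [-0.1489, 0.0146]]
326 [244, 283] [[-0.1188, 0.0255], [-0.1489, 0.0194]]
332 [282, 283] [[-0.0822, 0.0323], [-0.1193, 0.0249]]
tips [-0.1055 -0.0665  0.    ]
tips [-0.1039  0.0685  0.    ]
```

The rear face measures x' ≈ -0.1185, square within about 0.7°, and the fence tips at floor height come to -0.096, so this fits being against the stop. Because the coarser views hinted at a small left-hand gap, I'll do one confirming gentle push left of centre with the fingers shut.

Call:
drive_tool(steps=[-1,0.3,0.3,1,0,0,0,-1,0.6,0.6,2.2,0,0,0,-1,0.9,1,3.4,0,0,0,-1,1.2,1.4,4.6,0,0,0,-1,1.5,1.4,5.8,0,0,0,-1,1.8,1.4,7,0,0,0,-1,2,1.4,7.9,0,0,0,-1,2,1.4,7.9,0,0,0])

```text
time_s: 17.62
ee_pos: [0.4643, -0.2899, 0.0171]
tcp_rot: [0.128, 0.076, 0.989, -0.011]
contact_force: [-0.5, -0.5, -1.0]
gripper_width: -0.007
```

Call:
drive_tool(steps=[-1,-0.6,0,0.16,0,0,0,-1,-1.2,0,0.32,0,0,0,-1,-1.8,0,0.48,0,0,0,-1,-2.4,0,0.64,0,0,0,-1,-3,0,0.8,0,0,0,-1,-3.5,0,0.94,0,0,0,-1,-3.9,0,1.05,0,0,0,-1,-3.9,0,1.05,0,0,0])

```text
time_s: 18.28
ee_pos: [0.5056, -0.2969, 0.0178]
tcp_rot: [0.128, 0.077, 0.989, -0.011]
contact_force: [-0.1, 0.3, 0.5]
gripper_width: -0.002
```

Run:
```python
from h import *
goal(W(-.122,.014,.016),rot_flip(15,0))
```

```text
t 18.28 at [-0.1282  0.0143  0.0178] F [-0.1  0.3  0.5] w -0.002
shift cm [-0.55 -0.03  0.33] rotvec [-0.001 -0.003  0.003]
```

Call:
drive_tool(steps=[-1,-0.05,0,0.01,0,0,0,-1,-0.1,0,0.03,0,0,0,-1,-0.15,0,0.04,0,0,0,-1,-0.2,0,0.05,0,0,0,-1,-0.25,0,0.07,0,0,0,-1,-0.3,0,0.08,0,0,0,-1,-0.35,0,0.09,0,0,0,-1,-0.35,0,0.09,0,0,0])

```text
time_s: 18.95
ee_pos: [0.5065, -0.2971, 0.0174]
tcp_rot: [0.127, 0.077, 0.989, -0.011]
contact_force: [-8.1, 3.0, 7.0]
gripper_width: -0.002
```

Call:
drive_tool(steps=[-1,-0.05,0,0.01,0,0,0,-1,-0.1,0,0.03,0,0,0,-1,-0.15,0,0.04,0,0,0,-1,-0.2,0,0.05,0,0,0,-1,-0.25,0,0.07,0,0,0,-1,-0.25,0,0.07,0,0,0,-1,-0.25,0,0.07,0,0,0,-1,-0.25,0,0.07,0,0,0])

```text
time_s: 19.62
ee_pos: [0.5067, -0.2973, 0.0168]
tcp_rot: [0.125, 0.077, 0.989, -0.011]
contact_force: [-16.2, 5.0, 11.3]
gripper_width: 0.002
```

It stalls at the same x' ≈ -0.127 on the left side, so the carton is flush. Now I retreat, check and hand in.

Call:
drive_tool(steps=[-1,0.5,0,-0.13,0,0,0,-1,1.5,0,-0.4,0,0,0,-1,3,0,-0.8,0,0,0,-1,4.5,0,-1.2,0,0,0,-1,5,0,-3,0,0,0,-1,4.5,0,-6,0,0,0,-1,4,0,-9,0,0,0,-1,3.5,0,-12,0,0,0])

```text
time_s: 20.28
ee_pos: [0.4465, -0.287, 0.126]
tcp_rot: [0.128, 0.076, 0.989, -0.011]
contact_force: [-0.1, -1.2, 0.5]
gripper_width: 0.004
```

Call:
drive_tool(steps=[-1,0,1,-2,0,0,0,-1,0,2,-4,0,0,0,-1,0,3,-6,0,0,0,-1,0,4,-7,0,0,0,-1,0,6,-8,0,0,0,-1,0,8,-8,0,0,0,-1,0,8,-8,0,0,0,-1,0,8,-8,0,0,0])

```text
time_s: 20.95
ee_pos: [0.4395, -0.2049, 0.2024]
tcp_rot: [0.129, 0.076, 0.989, -0.012]
contact_force: [-0.3, -1.6, -0.3]
gripper_width: 0.002
```

Run:
```python
from h import *
goal(W(-.128,-.002,.016),rot_flip(15,0))
a=eyes.read_camera("top")["color"][130:330,220:440,::-1]; b=eyes.read_camera("scene")["color"][140:340,270:410,::-1]
cv2.imwrite("pics/c10.png",cv2.hconcat([cv2.resize(a,None,fx=2.2,fy=2.2,interpolation=cv2.INTER_CUBIC),cv2.resize(b,None,fx=2.2,fy=2.2,interpolation=cv2.INTER_CUBIC)]))
```

```text
t 20.95 at [-0.2079  0.0948  0.2024] F [-0.3 -1.6 -0.3] w 0.002
shift cm [-2.9  -9.63 20.09] rotvec [-0.003 -0.003  0.005]
```

Run:
```python
from h import *
old=cv2.imread("pics/c8.png"); s=eyes.read_camera("scene")["color"][140:340,270:410,::-1]
n=cv2.resize(s,None,fx=2.8,fy=2.8,interpolation=cv2.INTER_CUBIC); o=old[:,392:784]
for nm,(y0,y1,x0,x1) in {"carriage/bar":(100,340,200,370),"carton rear":(360,480,80,240)}.items():
    A,B=[cv2.cvtColor(np.ascontiguousarray(i[y0:y1,x0:x1]),cv2.COLOR_BGR2GRAY).astype(np.float32) for i in(o,n)]
    print(nm,"mean diff",abs(A-B).mean().round(2),"shift px(crop)",np.round(cv2.phaseCorrelate(A,B)[0],2))
t0=cv2.imread("pics/top0.png"); t=eyes.read_camera("top")["color"][:,:,::-1]
f=lambda im:cv2.inRange(cv2.cvtColor(np.ascontiguousarray(im),cv2.COLOR_BGR2HSV),(120,100,30),(145,255,255))[:240]
a,b=f(t0),f(t); print("purple visible px before/after/both",(a>0).sum(),(b>0).sum(),((a>0)&(b>0)).sum(), [np.argwhere(x).min(0).tolist() for x in(a,b)])
```

```text
carriage/bar mean diff 1.01 shift px(crop) [ 0.02 -0.  ]
carton rear mean diff 1.33 shift px(crop) [-0.08 -0.04]
purple visible px before/after/both 813 794 759 [[19, 36], [32, 35]]
```

```bash
python3 -c "
from plant import order
print(order.job_done())"
```

```text
the job is handed in; nothing more can be done
None
```

The marking stand is set for the brown carton, which is 42 mm high, and the job is handed in at about 21 s of the 64 s allowed.

**Head:** I lifted it by the bar and let it down on the 0.032 notch (48 mm gap). The load left the gripper 32 mm above the starting grip. Both fixed cameras put the bar at about 133 mm, as they should for that notch.

**Brown carton:** I gripped it and slid it into the lane mouth, centred, then pushed it between the fences and under the head to the back stop. Two pushes, one on the middle and one left of it, stalled at the same depth with about 17 N along the lane. The wrist camera put its rear face 118.5 mm from the stop, against 118 mm for a carton touching it, and square within about 0.7°.

**Disagreement:** Corner points I picked by hand in the top and scene pictures had suggested a 3–4° turn with a gap on the left. The second push did not bear this out. A picture comparison showed the carton and stand unmoved by it.

**Purple carton:** I never touched it. Its colour patch in the top view matches the first picture apart from small mask noise.

**Not done:** I could not view a final picture because the 12-picture limit was reached. The last check was numerical only. The gripper was clear of everything when I handed in.

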